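# Re-tension the cam clamp over a sketch panel and mist it with the sprayer

## Task

The white sketch panel is too slackly held by the quick-release clamp: flip the clamp's cam lever open (up), turn the nut on top clockwise, less than a full turn, until its long pointed arm lies along the steel strap and points out over the panel, then flip the lever fully down again so that the panel is held firmly. Only then press the white cap of the pump sprayer beside it fully down, let it spring back, and leave the panel and everything standing round the work where they are.

Things in the scene. Friction and masses are not known exactly. Their poses are not given: they have to be found in the camera images.
- vice: the fixed quick-release clamp: dark steel base plate 120 x 253 x 12 mm (x +-60, y -145 to +108 mm) with an aluminium tower. Origin on the table under the vertical axis of stud and nut; z up, +y to the lever's side, -y along the steel strap (28 mm wide, top 35 mm below nut_grip) out over the panel; the shut lever points to +x. A sprung pad under the strap presses the panel at y = -78 mm
- lever_hinge (a point): hinge axis of the cam lever (horizontal, along the clamp's y), on the lever's middle plane, at y = +88 mm, 47 mm above the table; the same axes as the clamp
- lever_grip (a point): grip point on the middle of the lever's black plastic end (52 mm long, 16 mm wide along the hinge axis, 13 mm thick), 85 mm from the hinge; the lever ends 20 mm further out. Can be pinched across its 16 mm width (fingers on both sides along the clamp's y), with 25 mm or more free on each side, and may turn between the fingers
- lever (a joint): cam lever angle, rad: 0 = shut (arm to the clamp's +x, rising 8 degrees from level, lever_grip 59 mm above the table), growing as it swings up to the stop at 1.55 = open (just past upright). Stays where left: friction 0.2 N m. Opening lifts strap and nut by 6 mm
- nut_grip (a point): centre of the flat aluminium grip bar of the adjusting nut, on the nut's vertical axis, 103 to 114 mm above the table. The bar is 14 mm thick, 24 mm tall (12 mm above and below this point) and reaches 24 mm to its blunt end and 32 mm towards the pointer; a round 32 mm flange with a 20 mm neck starts 22 mm below this point
- nut_tip (a point): end of the nut's long, narrowed stepped pointer arm (6 mm wide at its end), 56 mm from the nut axis at the height of nut_grip. Clamp is rightly set when seen from above the direction nut_grip to nut_tip is the clamp's -y (along the strap, over the panel)
- nut (a joint): nut angle, rad: 0 = pointer arm along the strap over the panel (right tension); positive = further clockwise seen from above (tighter). Starts 1.2 to 2.3 rad on the slack side (negative); stops at -2.9 and 0.7. Friction 0.06 N m, stays where left. It lowers strap and nut by 1.9 mm per rad
- pad: sprung rubber pad under the strap, 24 mm across, 7 mm high; origin at the centre of its underside
- panel: loose white-faced wooden sketch panel, 100 x 90 x 12 mm, lying on the clamp's plywood bed (top of bed 30 mm above the table) under the pad; origin at the centre of its underside
- cap_top (a point): centre of the top of the sprayer's white press cap, 36 mm across, 125 mm above the table at rest; its spout points at the panel. The pump bottle (50 mm across, amber) is bolted to the table by a 66 mm foot, at the strap side of the clamp
- cap (a joint): how far the cap is pressed down, m: 0 = up, 0.008 = fully down (about 6.5 N; starts to move at about 2.5 N, springs back by itself)
- tube_green: green-banded paint tube, 39 x 133 x 30 mm, lying in front of the clamp; origin at the centre of its underside; to be left alone
- tube_crimson: crimson-banded paint tube, 46 x 153 x 35 mm, lying behind the clamp; origin at the centre of its underside; to be left alone
- jar_teal: paint jar with black lid, 58 mm across, 66 mm tall, in front of or behind the sprayer; origin at the centre of its underside; to be left alone
- drier_bottle: small amber bottle with black cap, 31 mm across, 74 mm tall, behind or in front of the sprayer; origin at the centre of its underside; to be left alone
- oil_bottle: tall pale bottle, 67 mm across, 193 mm tall, to the right; origin at the centre of its underside; to be left alone
- dipper: twin steel dipper cups, 39 x 81 x 22 mm, to the right; origin at the centre of its underside; to be left alone
- tube_blue: blue-banded paint tube, 40 x 138 x 31 mm, to the right; origin at the centre of its underside; to be left alone

How it is judged (in metres and radians):
On the way, in this order (a step that is already met when the one before it is completed fails the run):
1. the cam lever is flipped open (at least 1.3 rad) (value of joint lever above 1.3 rad), for 0.1 s.
2. with the lever open the nut is turned until its pointer lies along the strap, within 0.22 rad (value of joint nut between -0.22 and 0.22 rad and value of joint lever above 1.1 rad), for 0.2 s.
3. the lever is fully down again with the nut still set, and the pad holds the panel with more than 6 N (value of joint nut between -0.22 and 0.22 rad and value of joint lever below 0.15 rad and contact force between pad and panel above 6 N), for 0.2 s.
4. the sprayer's cap is pressed down by 6 mm or more (value of joint cap above 0.006 m), for 0.02 s.
5. the cap has sprung back (value of joint cap below 0.0015 m), for 0.1 s.
At the end, for the whole second after the job is handed in: The nut's pointer lies along the strap (within 0.22 rad), the lever is fully down (within 0.15 rad), the pad presses on the panel with more than 6 N, the panel rests within 20 mm of where it lay, and the sprayer's cap is up again (within 1.5 mm) (all of step 3 and value of joint cap below 0.0015 m and distance of panel from where it was at the start of the episode below 0.02 m and linear speed of panel below 0.02 m/s); the robot touches nothing.
It fails at once if the sprayer is pressed while the lever is not down or the nut is not set (value of joint cap above 0.004 m and not (value of joint nut between -0.22 and 0.22 rad and value of joint lever below 0.2 rad)).
It fails at once if the panel is shifted by more than 20 mm (distance of panel from where it was at the start of the episode above 0.02 m).
It fails at once if something standing round the work is shifted by more than 30 mm or knocked over (distance of any of tube_green, tube_crimson, jar_teal, drier_bottle, oil_bottle, dipper, tube_blue from where it was at the start of the episode above 0.03 m or angle between any of jar_teal, drier_bottle, oil_bottle's own z axis and vertical above 0.5 rad).
It also fails if it takes over 72 s, if anything falls off the work surface, if the arm or the gripper's body presses on something with over 40 N, if the wrist force passes 120 N, or if a joint passes its speed limit or range.

## Robot

A 6-joint arm with a two-finger parallel gripper is mounted at the origin on a cart in front of the work surface, level with it; the furniture and walls round the work are solid. World frame = base frame: x ahead of the robot, y to its left, z up, the work surface at z = 0. Lengths are in m, angles in degrees, forces in N, time in s.
With the tool pointing down it reaches from about 0.3 to 0.875 m from the base axis. Payload 4.2 kg.
Tool frame: the origin (TCP) lies between the finger pads; the fingertips stand manip.tip_reach ahead of it and the grasp point (between the pads) lies 3 mm ahead of it (manip.tip_reach is the distance from the TCP to the fingertips, in m); z points along the fingers, x is the direction in which the jaws open and shut, and the axes are right-handed (so a half turn about z gives the same grasp; the last joint's range is limited). The gripper opens to 85 mm and grips with 20 to 120 N. Pads are 22 mm wide; open, the fingers measure 114 mm over their backs; the gripper's body (76 mm by 85 mm) begins 54 mm behind the grasp point. The pads swing forward as they close: fully open they stand 13 mm farther back than shut.
Start: joints at [-66.349, 18.312, 89.639, -0, 72.044, -1.146], TCP at [0.241, -0.522, 0.253] pointing down, gripper open.
Joint ranges: [-177.97, 177.97], [-48.28, 115.42], [12.27, 149.76], [-77.06, 257.06], [2.81, 150.46], [-146.56, 146.56]. Speed limits (degrees/s): [147.25, 147.25, 180, 180, 180, 180].

## Interface

Orientations are given as a 3x3 rotation matrix whose columns are the frame's x, y, z axes.
In Python, from plant import manip gives the robot as it stands. The module is installed in compiled form; this text tells all that it offers.
- The arm moves only by the tool send_rows, never from a script. Its arguments are lists of equal length, an entry for each row: "offset": the shift along the tool's x, y, z in m, a list of three; "twist": the turn, a rotation vector about the tool's x, y, z in rad, a list of three. In form: {"offset": [[dx, dy, dz], ...], "twist": [[ax, ay, az], ...]}. A call has exactly 5 rows; each row shifts and turns the commanded pose from where the row before left it, along the tool's axes as they then stand; what a row does not reach is not made up. A row lasts 1/10 s, in which the tool goes at most 50 mm and 8.59 degrees, less where a joint would pass 70% of its speed; a pose out of reach is approached as far as the arm can. A call is refused whole if a number of a shift passes 0.05 or a number of a turn 0.15, either way. A call with a gripper value outside its range is refused whole. "grip" is the opening, from -1 (shut) to 1 (fully open), so that 0 is half open, set as the call begins (left out, the last holds). The fingers move at their own pace and stop on an object; "force" is the grip in N (left out, the last holds). Time passes only in rows, so rows that do not move let the fingers close, or fill a call up. It gives the time, the measured TCP pose, the force and the opening at its end, in the units of the state.
- manip.state(): the state, without advancing time (a new reading comes with each control period).
- manip.get_image(name): name is "side" or "top" or "wrist"; returns the picture (480x640x3 uint8, red, green, blue); there is no depth.
- manip.camera_info(name): a dict with "fx", "fy", "cx", "cy" (pixels), "pose" (4x4, takes a point from camera to world coordinates). Camera axes: x right, y up, looking along -z (the intrinsics and any distortion apply to the point x, -y, -z); pixel columns grow to the right and rows downward; lengths in m; the calibration is good to about 2 mm. A picture is of the moment at which its call begins: read the wrist's pose just before it. camera_info takes no time and is no camera call; for the wrist camera it gives the pose at the moment of the call.
- manip.close_job(): hands the job in, once; it reports no verdict.
The state is a dict: "time": time; "joint_positions": joint angles; "qvel": joint speeds; "tau": joint torques, N m; "ee_pos": TCP position; "eef_rot": TCP orientation; "contact_force": force on the tool from outside, world axes, zero at the start; "wrist_torque": the same for the moment, N m; "finger_gap": finger opening in m.
Only numpy, scipy, OpenCV 4.12 (cv2) and the standard library are available. Lean on these libraries where they do the work, as an engineer would, in place of code of your own. Each camera call takes 0.05 s, during which the arm holds its last target. There are 200 camera calls.

## Working session

There is one attempt and no reset: what is moved stays moved. The work goes in short steps, Python scripts to look and compute and a tool call to move; the robot and the scene stay as the last step left them, time stands still between calls to the robot, and variables do not carry over. Pictures are saved under pics/ and viewed, about 8 in all and at most 12, crops included, and the job is handed in when it is done.

Besides the shell and the picture viewer there is one more tool, called as name(argument=value, ...) on one line, values as JSON. send_rows: Moves the arm, as the interface text tells. Its arguments: {"type":"object","properties":{"offset":{"type":"array"},"twist":{"type":"array"},"grip":{"type":"number"},"force":{"type":"number"}},"required":["offset","twist"]}

```bash
mkdir -p pics
python3 - <<'E'
from plant import manip
import cv2,numpy as np
np.set_printoptions(precision=4,suppress=True)
s=manip.state();print(s['time'],s['ee_pos'],s['eef_rot'],s['finger_gap'],manip.tip_reach,s['contact_force'])
for n in('top','side'):
    c=manip.camera_info(n);print(n,{k:(np.array(v) if not isinstance(v,(str,dict)) else v) for k,v in c.items()})
    cv2.imwrite(f'pics/{n}0.png',manip.get_image(n)[:,:,::-1])
E
```

```text
0.0 [ 0.241  -0.5216  0.2525] [[ 0.4195 -0.9078 -0.0007]
 [-0.9078 -0.4195  0.0016]
 [-0.0018  0.     -1.    ]] 0.08547267902623014 0.022 [ 1.3536 -0.5142 -0.1841]
top {'fx': array(475.8898), 'fy': array(475.8898), 'cx': array(327.0488), 'cy': array(237.9952), 'pose': array([[ 0.0164,  0.9843, -0.176 ,  0.3076],
       [-0.9998,  0.018 ,  0.0076, -0.2464],
       [ 0.0106,  0.1758,  0.9844,  0.9742],
       [ 0.    ,  0.    ,  0.    ,  1.    ]])}
side {'fx': array(565.7333), 'fy': array(565.7333), 'cx': array(321.5587), 'cy': array(238.7633), 'pose': array([[ 0.9864,  0.0895, -0.1376,  0.3355],
       [-0.1636,  0.6023, -0.7813, -1.0255],
       [ 0.0129,  0.7932,  0.6088,  0.6934],
       [ 0.    ,  0.    ,  0.    ,  1.    ]])}
```

View pics/top0.png

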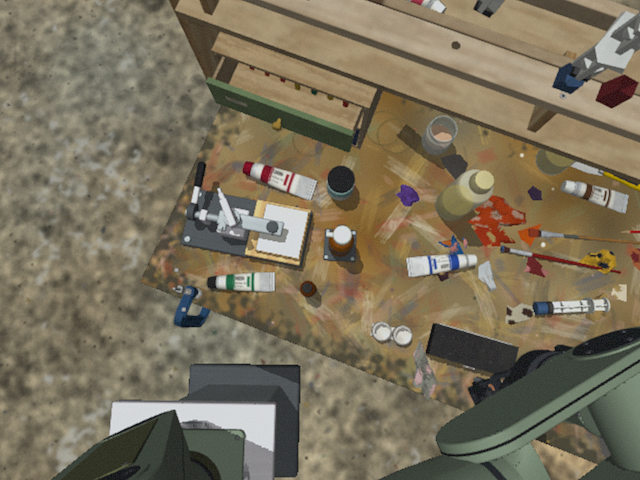

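View pics/side0.png

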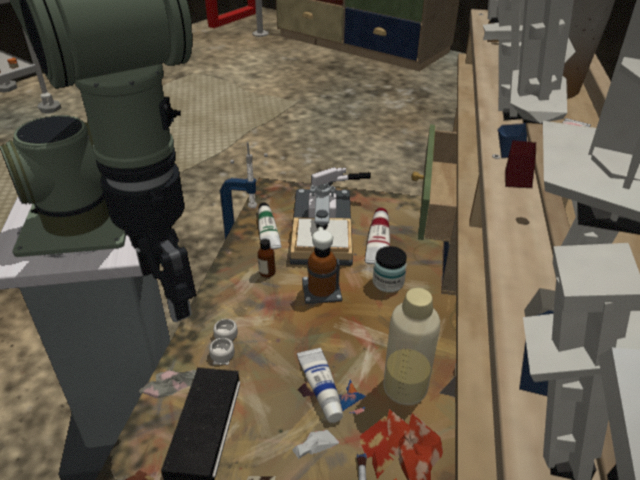

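Top view: the clamp sits at about (245,225), its lever at (198,185), the nut pointer runs up-left to (222,190), and the cap is at (342,235). Side view: the sprayer is at (322,240) and the clamp is behind it. Next I'll zoom the top view.

```bash
cat > h.py <<'E'
from plant import manip
import cv2,numpy as np
np.set_printoptions(precision=4,suppress=True)
def ray(c,uv,z):
    P=np.array(c['pose']);d=P[:3,:3]@np.array([(uv[0]-c['cx'])/c['fx'],-(uv[1]-c['cy'])/c['fy'],-1])
    return P[:3,3]+d*(z-P[2,3])/d[2]
def proj(c,X):
    P=np.array(c['pose']);q=P[:3,:3].T@(np.array(X)-P[:3,3])
    return np.array([c['cx']+c['fx']*q[0]/-q[2],c['cy']-c['fy']*q[1]/-q[2]])
E
python3 - <<'E'
from h import *
a=cv2.imread('pics/top0.png')[150:300,165:365]
cv2.imwrite('pics/topc.png',cv2.resize(a,None,fx=4,fy=4,interpolation=cv2.INTER_CUBIC))
E
```

```text
(no output)
```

View pics/topc.png

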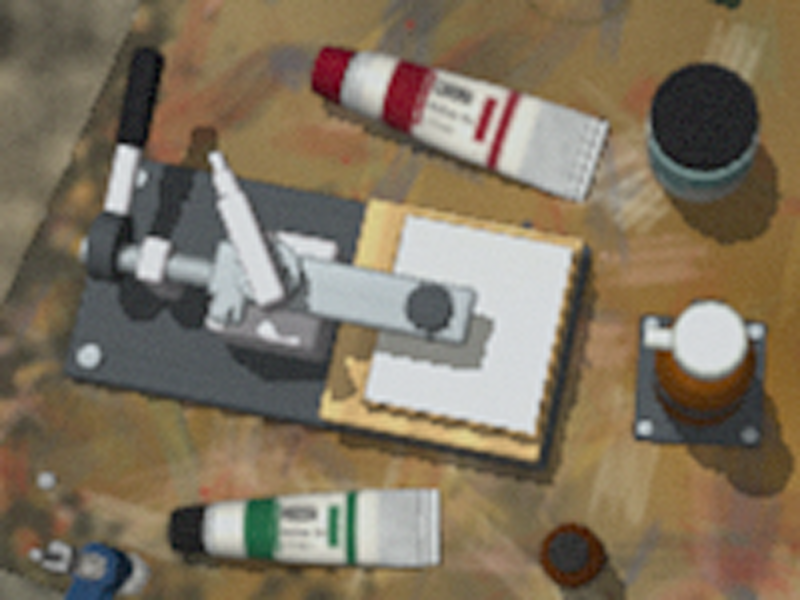

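Run:
```python
from h import *
c=manip.camera_info('top')
def r(u,v,z): return ray(c,(u/4+165,v/4+150),z)
A=[r(*p,.012) for p in[(68,372),(545,468),(138,163)]];print('plate',A, np.linalg.norm(A[0]-A[1]),np.linalg.norm(A[0]-A[2]))
L0=r(147,50,.063);L1=r(132,148,.055);G=(L0*32+L1*20)/52;print('lever',L0,L1,G,np.linalg.norm(L0-L1))
t=r(213,155,.108);b=r(268,302,.108);n=t+(b-t)*.7;print('nut tip',t,'blunt',b,'axis',n,np.linalg.norm(t-b))
y=A[0]-A[1];y/=np.linalg.norm(y);yw=np.arctan2(-y[0],y[1]);print('yaw plate',np.degrees(yw))
s=r(472,315,.08)-r(305,285,.08);print('yaw strap',np.degrees(np.arctan2(s[0],-s[1])))
p=r(410,214,.042)-r(580,245,.042);print('yaw panel',np.degrees(np.arctan2(-p[0],p[1])))
cap=r(710,338,.125);print('cap',cap)
for w in(yw,):
  R=np.array([[np.cos(w),-np.sin(w),0],[np.sin(w),np.cos(w),0],[0,0,1]])
  o=A[0]-R@[-.06,.108,.012];print('origin from plate',o,'o corner2',A[1]-R@[-.06,-.145,.012],A[2]-R@[.06,.108,.012],'grip->o',G-R@[.0842,.088,.059])
  q=R.T@(t-n);print('nut angle from -y (cw+)',np.degrees(np.arctan2(q[0],-q[1])))
s2=manip.camera_info('side')
for X in(n,G,cap,t): print('side px',proj(s2,X))
for nm,p in dict(jar=(705,120,.066),drier=(572,552,.074),gt=(170,530,.02),gt2=(440,530,.02),cr=(330,72,.02),cr2=(595,160,.02)).items(): print(nm,r(*p))
print(manip.camera_info('wrist'), manip.state()['ee_pos'])
```

```text
plate [array([0.4638, 0.0424, 0.012 ]), array([ 0.4188, -0.2024,  0.012 ]), array([0.5748, 0.0138, 0.012 ])] 0.24888308860957536 0.11462998939886218
lever [ 0.619  -0.0008  0.063 ] [0.5705 0.0056 0.055 ] [0.6003 0.0017 0.0599] 0.049521608804019214
nut tip [ 0.5527 -0.0471  0.108 ] blunt [ 0.4827 -0.0765  0.108 ] axis [ 0.5037 -0.0677  0.108 ] 0.07587596584333453
yaw plate -10.409326038065789
yaw strap -9.298881319270809
yaw panel -9.509697368272631
cap [ 0.4664 -0.2809  0.125 ]
origin from plate [ 0.5033 -0.0747  0.    ] o corner2 [ 0.504  -0.0706  0.    ] [ 0.4963 -0.0816  0.    ] grip->o [ 0.5016 -0.0697  0.0009]
nut angle from -y (cw+) 123.2111204204384
side px [322.406  174.7664]
side px [360.834  174.1596]
side px [321.5154 233.1852]
side px [344.4789 167.7868]
jar [ 0.5872 -0.2796  0.066 ]
drier [ 0.3721 -0.219   0.074 ]
gt [ 0.3835 -0.0164  0.02  ]
gt2 [ 0.3858 -0.1511  0.02  ]
cr [ 0.6236 -0.0852  0.02  ]
cr2 [ 0.5788 -0.2245  0.02  ]
{'fx': 330.5085455443122, 'fy': 330.5085455443122, 'cx': 318.39258959081764, 'cy': 236.32540459910075, 'pose': array([[ 0.4186,  0.8577,  0.2985,  0.3182],
       [-0.9082,  0.3958,  0.1362, -0.4848],
       [-0.0013, -0.3281,  0.9447,  0.3715],
       [ 0.    ,  0.    ,  0.    ,  1.    ]])} [ 0.241  -0.5216  0.2525]
```

send_rows(offset=[[-0.0217,-0.0364,0.0],[-0.0217,-0.0364,0.0],[-0.0217,-0.0364,0.0],[-0.0217,-0.0364,0.0],[-0.0217,-0.0364,0.0]], twist=[[0,0,0],[0,0,0],[0,0,0],[0,0,0],[0,0,0]])

```text
time: 0.6
ee_pos: [0.3614, -0.3456, 0.253]
eef_rot: [[0.419, -0.908, -0.0], [-0.908, -0.419, 0.0], [-0.001, 0.0, -1.0]]
contact_force: [1.0, -0.4, 0.9]
finger_gap: 0.0851
```

send_rows(offset=[[-0.0217,-0.0364,0.0],[-0.0217,-0.0364,0.0],[-0.0217,-0.0364,0.0],[-0.0217,-0.0364,0.0],[-0.0217,-0.0364,0.0]], twist=[[0,0,0],[0,0,0],[0,0,0],[0,0,0],[0,0,0]])

```text
time: 1.1
ee_pos: [0.4811, -0.1707, 0.2531]
eef_rot: [[0.419, -0.908, -0.0], [-0.908, -0.419, 0.0], [-0.0, 0.0, -1.0]]
contact_force: [0.3, -0.5, 0.2]
finger_gap: 0.0852
```

send_rows(offset=[[-0.0217,-0.0364,0.005],[-0.0217,-0.0364,0.005],[-0.0217,-0.0364,0.005],[-0.0217,-0.0364,0.005],[-0.0217,-0.0364,0.005]], twist=[[0,0,0],[0,0,0],[0,0,0],[0,0,0],[0,0,0]])

```text
time: 1.6
ee_pos: [0.6009, 0.0041, 0.2277]
eef_rot: [[0.42, -0.908, -0.001], [-0.908, -0.42, -0.0], [-0.0, 0.001, -1.0]]
contact_force: [0.2, -0.5, 0.8]
finger_gap: 0.0852
```

send_rows(offset=[[0,0,0],[0,0,0],[0,0,0],[0,0,0],[0,0,0]], twist=[[0,0,-0.15],[0,0,-0.15],[0,0,-0.15],[0,0,-0.15],[0,0,-0.15]], grip=0.0)

```text
time: 2.1
ee_pos: [0.6001, 0.0026, 0.2277]
eef_rot: [[0.928, -0.373, -0.001], [-0.373, -0.928, -0.0], [-0.001, 0.001, -1.0]]
contact_force: [0.1, 0.3, -1.1]
finger_gap: 0.043
```

send_rows(offset=[[0,0,0],[0,0,0],[0,0,0],[0,0,0],[0,0,0]], twist=[[0,0,-0.15],[0,0,-0.15],[0,0,-0.15],[0,0,-0.15],[0,0,-0.15]])

```text
time: 2.6
ee_pos: [0.6, 0.0025, 0.2278]
eef_rot: [[0.933, 0.36, -0.001], [0.36, -0.933, -0.0], [-0.001, -0.0, -1.0]]
contact_force: [0.3, 0.4, 0.2]
finger_gap: 0.0425
```

send_rows(offset=[[0,0,0],[0,0,0],[0,0,0],[0,0,0],[0,0,0]], twist=[[0,0,-0.15],[0,0,-0.15],[0,0,-0.15],[0,0,-0.15],[0,0,-0.15]])

```text
time: 3.1
ee_pos: [0.6, 0.0025, 0.2278]
eef_rot: [[0.437, 0.899, -0.001], [0.899, -0.437, -0.0], [-0.001, -0.001, -1.0]]
contact_force: [0.5, 0.1, 1.0]
finger_gap: 0.0427
```

send_rows(offset=[[0,0,0],[0,0,0],[0,0,0],[0,0,0],[0,0,0]], twist=[[0,0,-0.15],[0,0,-0.14],[0,0,0],[0,0,0],[0,0,0]])

```text
time: 3.6
ee_pos: [0.6002, 0.0025, 0.2281]
eef_rot: [[0.17, 0.985, -0.0], [0.985, -0.17, -0.0], [-0.0, -0.0, -1.0]]
contact_force: [0.2, 0.5, 0.1]
finger_gap: 0.0427
```

Excellent tracking. I'll check with the wrist camera.

Run:
```python
from h import *
c=manip.camera_info('wrist');a=manip.get_image('wrist')[:,:,::-1].copy()
cv2.imwrite('pics/w1raw.png',a);import pickle;pickle.dump(c,open('w1.pkl','wb'))
for X in[(.6008,.0025,.066),(.5178,.0167,.047),(.5037,-.069,.12),(.5527,-.0471,.108),(.435,-.086,.042)]:
    p=proj(c,X);print(X,p)
    if 0<p[0]<640 and 0<p[1]<480: cv2.drawMarker(a,tuple(int(v) for v in p),(0,0,255),0,12)
cv2.imwrite('pics/w1.png',a);print(c['pose'],manip.tip_reach)
```

```text
(0.6008, 0.0025, 0.066) [317.0359 223.289 ]
(0.5178, 0.0167, 0.047) [316.7933 122.9613]
(0.5037, -0.069, 0.12) [182.801 124.467]
(0.5527, -0.0471, 0.108) [238.4285 188.8227]
(0.435, -0.086, 0.042) [174.3305  39.3633]
[[ 0.1708 -0.9312 -0.3219  0.5173]
 [ 0.9853  0.1612  0.0565  0.0184]
 [-0.0007 -0.3268  0.9451  0.3471]
 [ 0.      0.      0.      1.    ]] 0.022
```

View pics/w1.png

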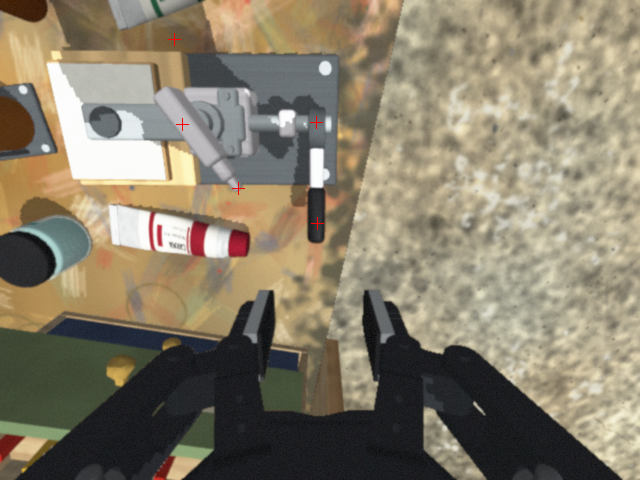

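The wrist view confirms the positions. The lever grip shows at (316,220), the nut tip at (238,187) and the axis at (184,122), all within about 3 px of prediction. I'll descend and pinch the lever.

send_rows(offset=[[0,0,0.033],[0,0,0.033],[0,0,0.033],[0,0,0.033],[0,0,0.033]], twist=[[0,0,0],[0,0,0],[0,0,0],[0,0,0],[0,0,0]])

```text
time: 4.15
ee_pos: [0.6004, 0.0025, 0.0622]
eef_rot: [[0.169, 0.986, 0.001], [0.986, -0.169, -0.0], [0.0, 0.001, -1.0]]
contact_force: [-0.1, -0.5, 0.4]
finger_gap: 0.0429
```

send_rows(offset=[[0,0,0],[0,0,0],[0,0,0],[0,0,0],[0,0,0]], twist=[[0,0,0],[0,0,0],[0,0,0],[0,0,0],[0,0,0]], grip=-1, force=30)

```text
time: 4.65
ee_pos: [0.5989, 0.0006, 0.064]
eef_rot: [[0.168, 0.986, -0.003], [0.986, -0.168, -0.003], [-0.003, -0.002, -1.0]]
contact_force: [-3.8, -6.3, -7.6]
finger_gap: 0.0154
```

send_rows(offset=[[0,0,0],[0,0,0],[0,0,0],[0,0,0],[0,0,0]], twist=[[0,0,0],[0,0,0],[0,0,0],[0,0,0],[0,0,0]])

```text
time: 5.15
ee_pos: [0.5989, 0.0006, 0.064]
eef_rot: [[0.168, 0.986, -0.003], [0.986, -0.168, -0.003], [-0.003, -0.002, -1.0]]
contact_force: [-4.5, -6.9, -7.0]
finger_gap: 0.0154
```

send_rows(offset=[[-0.002,-0.0027,-0.0125],[0,-0.0046,-0.0119],[0,-0.0063,-0.0111],[0,-0.0079,-0.01],[0,-0.0093,-0.0087]], twist=[[0,0,0],[0,0,0],[0,0,0],[0,0,0],[0,0,0]], force=40)

```text
time: 5.65
ee_pos: [0.5693, 0.0058, 0.1186]
eef_rot: [[0.168, 0.986, 0.002], [0.986, -0.168, -0.0], [-0.0, 0.002, -1.0]]
contact_force: [-0.5, -1.3, -13.1]
finger_gap: 0.0155
```

send_rows(offset=[[0,-0.0105,-0.0073],[0,-0.0114,-0.0056],[0,-0.0122,-0.0038],[0,-0.0126,-0.002],[0,-0.0128,0]], twist=[[0,0,0],[0,0,0],[0,0,0],[0,0,0],[0,0,0]])

```text
time: 6.15
ee_pos: [0.5141, 0.0156, 0.1389]
eef_rot: [[0.167, 0.986, 0.011], [0.986, -0.167, -0.001], [0.001, 0.011, -1.0]]
contact_force: [7.3, -1.8, -5.5]
finger_gap: 0.0152
```

send_rows(offset=[[0,0,0],[0,0,0],[0,0,0],[0,0,0],[0,0,0]], twist=[[0,0,0],[0,0,0],[0,0,0],[0,0,0],[0,0,0]])

```text
time: 6.65
ee_pos: [0.5126, 0.0159, 0.1387]
eef_rot: [[0.168, 0.986, 0.004], [0.986, -0.168, 0.0], [0.001, 0.004, -1.0]]
contact_force: [0.1, -0.6, 10.1]
finger_gap: 0.0152
```

send_rows(offset=[[0,0,0],[0,0,0],[0,0,0],[0,0,0],[0,0,-0.02]], twist=[[0,0,0],[0,0,0],[0,0,0],[0,0,0],[0,0,0]], grip=0.0)

```text
time: 7.15
ee_pos: [0.5089, 0.0157, 0.154]
eef_rot: [[0.168, 0.986, -0.007], [0.986, -0.168, -0.0], [-0.001, -0.007, -1.0]]
contact_force: [-0.2, 0.0, -1.3]
finger_gap: 0.0427
```

send_rows(offset=[[0,0,-0.03],[0,0,-0.03],[-0.03,0.002,0],[-0.03,0.002,0],[-0.025,0.001,0]], twist=[[0,0,0],[0,0,0],[0,0,0],[0,0,0],[0,0,0]])

```text
time: 7.65
ee_pos: [0.5012, -0.0699, 0.2163]
eef_rot: [[0.168, 0.986, -0.0], [0.986, -0.168, -0.0], [-0.0, -0.0, -1.0]]
contact_force: [-0.2, 0.7, 0.1]
finger_gap: 0.0429
```

send_rows(offset=[[0,0,0],[0,0,0],[0,0,0],[0,0,0],[0,0,0]], twist=[[0,0,-0.145],[0,0,-0.145],[0,0,-0.145],[0,0,-0.145],[0,0,0]])

```text
time: 8.15
ee_pos: [0.5014, -0.0689, 0.216]
eef_rot: [[-0.399, 0.917, -0.001], [0.917, 0.399, 0.0], [0.001, -0.001, -1.0]]
contact_force: [0.4, 0.2, -0.5]
finger_gap: 0.0431
```

Run:
```python
from h import *
import pickle
c=manip.camera_info('wrist');a=manip.get_image('wrist')[:,:,::-1].copy()
cv2.imwrite('pics/w2.png',a);pickle.dump(c,open('w2.pkl','wb'));s=manip.state();print(s['ee_pos'],s['eef_rot'],s['joint_positions'])
for X in[(.503,-.069,.126),(.5527,-.0471,.114),(.513,.016,.15)]: print(proj(c,X))
```

```text
[ 0.5014 -0.0689  0.216 ] [[-0.3971  0.9178 -0.0007]
 [ 0.9178  0.3971  0.0001]
 [ 0.0004 -0.0006 -1.    ]] [  -9.126    13.7793  101.8006   -0.0003   64.4605 -122.5203]
[315.6017 254.1912]
[316.2783 313.7894]
[428.3677 328.9313]
```

View pics/w2.png

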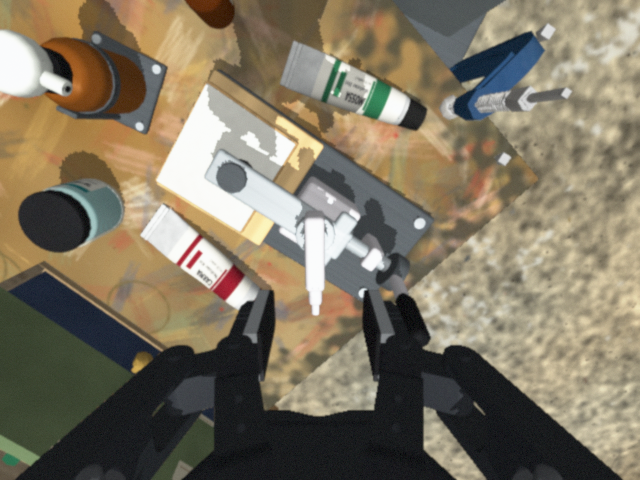

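Pointer aligned with tool y: the bar runs (315,222)→(316,314), and the lever is upright at (415,325). I'll descend and grip the bar.

send_rows(offset=[[0,0,0.019],[0,0,0.019],[0,0,0.019],[0,0,0.019],[0,0,0.019]], twist=[[0,0,0],[0,0,0],[0,0,0],[0,0,0],[0,0,0]])

```text
time: 8.7
ee_pos: [0.5015, -0.0689, 0.1204]
eef_rot: [[-0.397, 0.918, -0.0], [0.918, 0.397, -0.0], [0.0, -0.0, -1.0]]
contact_force: [-0.3, 0.8, 0.3]
finger_gap: 0.0426
```

send_rows(offset=[[0,0,0],[0,0,0],[0,0,0],[0,0,0],[0,0,0]], twist=[[0,0,0],[0,0,0],[0,0,0],[0,0,0],[0,0,0]], grip=-1, force=40)

```text
time: 9.2
ee_pos: [0.5015, -0.0712, 0.1208]
eef_rot: [[-0.4, 0.917, -0.001], [0.917, 0.4, -0.004], [-0.004, -0.002, -1.0]]
contact_force: [0.3, -9.4, -11.5]
finger_gap: 0.0158
```

send_rows(offset=[[0,0,0],[0,0,0],[0,0,0],[0,0,0],[0,0,0]], twist=[[0,0,0],[0,0,0],[0,0,0],[0,0,0],[0,0,0]])

```text
time: 9.7
ee_pos: [0.5015, -0.0712, 0.1208]
eef_rot: [[-0.4, 0.917, -0.001], [0.917, 0.4, -0.004], [-0.004, -0.002, -1.0]]
contact_force: [1.3, -10.5, -11.1]
finger_gap: 0.016
```

send_rows(offset=[[-0.002,0,0.0003],[0,0,0.0003],[0,0,0.0003],[0,0,0.0003],[0,0,0.0003]], twist=[[0,0,0.05],[0,0,0.1],[0,0,0.14],[0,0,0.14],[0,0,0.14]])

```text
time: 10.2
ee_pos: [0.5016, -0.0712, 0.1196]
eef_rot: [[0.165, 0.986, -0.002], [0.986, -0.165, -0.001], [-0.001, -0.002, -1.0]]
contact_force: [-0.3, -2.1, -6.7]
finger_gap: 0.0162
```

send_rows(offset=[[0,0,0.0003],[0,0,0.0003],[0,0,0.0003],[0,0,0.0003],[0,0,0.0003]], twist=[[0,0,0.14],[0,0,0.14],[0,0,0.14],[0,0,0.14],[0,0,0.14]])

```text
time: 10.7
ee_pos: [0.502, -0.0709, 0.1182]
eef_rot: [[0.762, 0.648, -0.001], [0.648, -0.762, -0.0], [-0.001, -0.0, -1.0]]
contact_force: [-0.6, -1.2, -7.4]
finger_gap: 0.0163
```

send_rows(offset=[[0,0,0.0003],[0,0,0.0003],[0,0,0.0003],[0,0,0.0003],[0,0,0]], twist=[[0,0,0.14],[0,0,0.14],[0,0,0.14],[0,0,0.14],[0,0,0.14]])

```text
time: 11.2
ee_pos: [0.5024, -0.0709, 0.117]
eef_rot: [[1.0, 0.005, 0.0], [0.005, -1.0, -0.0], [0.0, 0.0, -1.0]]
contact_force: [0.9, -1.1, -9.9]
finger_gap: 0.0162
```

send_rows(offset=[[0,0,0],[0,0,0],[0,0,0],[0,0,0],[0,0,0]], twist=[[0,0,0.14],[0,0,0.04],[0,0,0],[0,0,0],[0,0,0]])

```text
time: 11.7
ee_pos: [0.5025, -0.0708, 0.1168]
eef_rot: [[0.986, -0.167, 0.0], [-0.167, -0.986, -0.0], [0.0, 0.0, -1.0]]
contact_force: [2.7, -1.3, -12.2]
finger_gap: 0.0158
```

send_rows(offset=[[0,0,0],[0,0,0],[0,0,0],[0,0,0],[0,0,-0.02]], twist=[[0,0,0],[0,0,0],[0,0,0],[0,0,0],[0,0,0]], grip=0.0)

```text
time: 12.2
ee_pos: [0.5008, -0.0705, 0.1357]
eef_rot: [[0.986, -0.167, -0.005], [-0.167, -0.986, 0.001], [-0.005, 0.0, -1.0]]
contact_force: [-0.6, 0.4, 0.1]
finger_gap: 0.0428
```

send_rows(offset=[[0,0,-0.02],[0,0,-0.02],[0,0,-0.02],[0,0,-0.02],[0,0,0]], twist=[[0,0,0],[0,0,0],[0,0,0],[0,0,0],[0,0,0]])

```text
time: 12.7
ee_pos: [0.504, -0.071, 0.22]
eef_rot: [[0.986, -0.167, 0.006], [-0.167, -0.986, -0.001], [0.007, 0.0, -1.0]]
contact_force: [0.1, -0.4, 0.1]
finger_gap: 0.043
```

Run:
```python
from h import *
import pickle
c=manip.camera_info('wrist');a=manip.get_image('wrist')[:,:,::-1].copy()
cv2.imwrite('pics/w3.png',a);pickle.dump(c,open('w3.pkl','wb'));s=manip.state();print(s['ee_pos'],s['eef_rot'])
o=np.array([.5025,-.0708,.12]);yc=np.array([.168,.986,0])
print(proj(c,o),proj(c,o-.056*yc),proj(c,(.513,.016,.15)),proj(c,(.4664,-.2809,.125)))
```

```text
[ 0.503  -0.0709  0.2183] [[ 0.9859 -0.1672  0.0033]
 [-0.1672 -0.9859 -0.0006]
 [ 0.0033  0.     -1.    ]]
[315.4211 249.796 ] [315.6424 317.8202] [306.9557 119.2613] [315.792  470.3313]
```

View pics/w3.png

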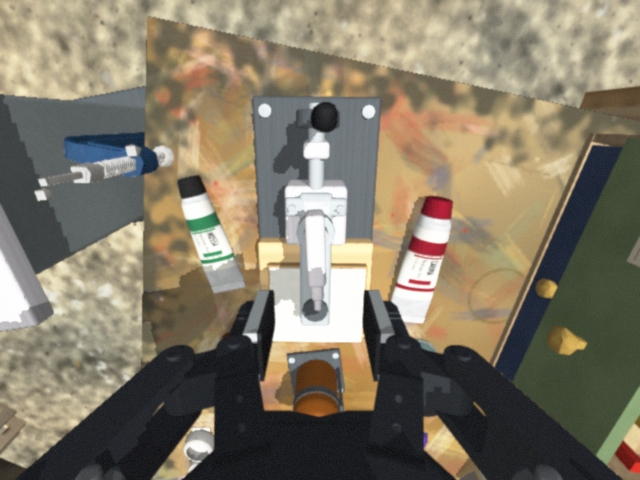

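The nut pointer lies along the strap, (315,215)→(318,305), at about 0.05 rad. The lever top at (325,117) suggests only about 1.38 rad, so I'll measure it from the side view.

Run:
```python
from h import *
import pickle
w=pickle.load(open('w3.pkl','rb'));a=cv2.imread('pics/w3.png')
m=(cv2.cvtColor(a,cv2.COLOR_BGR2GRAY)[95:140,300:350]<45).astype(np.uint8)
n,l,st,ce=cv2.connectedComponentsWithStats(m);i=1+np.argmax(st[1:,4]);print('lever blob',st[i],ce[i]+[300,95])
o=np.array([.5025,-.0708,0]);yc=np.array([.168,.986,0]);xc=np.array([.986,-.168,0])
c=manip.camera_info('side');s=manip.get_image('side')[:,:,::-1].copy()
cv2.imwrite('pics/s2.png',cv2.resize(s[100:260,240:440],None,fx=4,fy=4,interpolation=cv2.INTER_CUBIC))
for th in(1.2,1.3,1.4,1.5,1.55):
  A=th+np.radians(8);P=[o+.088*yc+[0,0,.047]+r*(np.cos(A)*xc+np.sin(A)*np.array([0,0,1])) for r in(.053,.105)]
  print(th,'wrist',*[proj(w,p) for p in P],'sidecrop',*[(proj(c,p)-[240,100])*4 for p in P])
for b in[(264,111),(368,111)]: q=ray(w,b,.014)-o;print('bolt',q@xc,q@yc)
```

```text
lever blob [ 11   8  26  29 521] [323.7274 117.7562]
1.2 wrist [332.8264 118.6855] [359.3005 117.919 ] sidecrop [351.5037 231.7924] [376.4789 145.9439]
1.3 wrist [325.2576 118.6744] [340.4575 117.8827] sidecrop [341.714  230.0748] [356.5896 142.3619]
1.4 wrist [317.5211 118.6694] [320.9311 117.8664] sidecrop [331.7695 229.226 ] [336.362  140.5925]
1.5 wrist [309.7446 118.6709] [301.2348 117.8707] sidecrop [321.7774 229.2558] [316.0307 140.6588]
1.55 wrist [305.8818 118.674 ] [291.4877 117.8806] sidecrop [316.7973 229.6005] [305.9001 141.381 ]
bolt -0.04719996648379615 0.09534488633146514
bolt 0.04845492173261865 0.09535402220241226
```

View pics/s2.png

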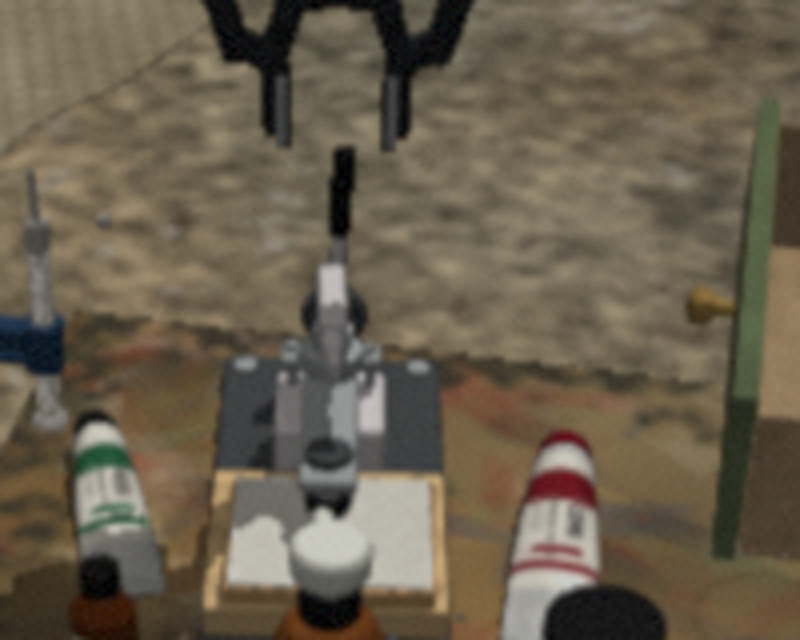

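The side slope of the lever, (340,235)→(345,147), agrees with about 1.38 rad, so it's open. Next I'll rotate back, regrip the lever and swing it down.

send_rows(offset=[[0,0,0],[0,0,0],[0,0,0],[0,0,0],[0,0,0]], twist=[[0,0,-0.145],[0,0,-0.145],[0,0,-0.145],[0,0,-0.145],[0,0,-0.145]])

```text
time: 13.3
ee_pos: [0.5016, -0.0706, 0.2154]
eef_rot: [[0.846, 0.534, -0.003], [0.534, -0.846, 0.0], [-0.002, -0.002, -1.0]]
contact_force: [-0.0, 0.2, 0.3]
finger_gap: 0.043
```

send_rows(offset=[[0,0,0],[0,0,0],[0,0,0],[0,0,0],[0,0,0]], twist=[[0,0,-0.145],[0,0,-0.145],[0,0,-0.145],[0,0,-0.145],[0,0,-0.12]])

```text
time: 13.8
ee_pos: [0.5016, -0.0706, 0.2154]
eef_rot: [[0.304, 0.953, -0.003], [0.953, -0.304, 0.0], [-0.0, -0.003, -1.0]]
contact_force: [-0.4, -0.2, 0.2]
finger_gap: 0.0424
```

send_rows(offset=[[0.03,0.001,0],[0.03,0.0015,0],[0.028,0.001,0],[0,0,0],[0,0,0]], twist=[[0,0,0],[0,0,0],[0,0,0],[0,0,0],[0,0,0]])

```text
time: 14.3
ee_pos: [0.5322, 0.0121, 0.2156]
eef_rot: [[0.307, 0.952, -0.003], [0.952, -0.307, -0.001], [-0.001, -0.003, -1.0]]
contact_force: [-0.8, -0.6, -0.5]
finger_gap: 0.0425
```

send_rows(offset=[[0,0,0],[0.001,-0.0114,0],[0,0,0.027],[0,0,0.027],[0,0,0.027]], twist=[[0,0,-0.142],[0,0,0],[0,0,0],[0,0,0],[0,0,0]])

```text
time: 14.8
ee_pos: [0.5204, 0.0141, 0.1352]
eef_rot: [[0.175, 0.985, -0.0], [0.985, -0.175, -0.0], [-0.0, -0.0, -1.0]]
contact_force: [0.8, -0.6, -0.1]
finger_gap: 0.0425
```

send_rows(offset=[[0,0,0],[0,0,0],[0,0,0],[0,0,0],[0,0,0]], twist=[[0,0,0],[0,0,0],[0,0,0],[0,0,0],[0,0,0]], grip=-1, force=50)

```text
time: 15.3
ee_pos: [0.5211, 0.0145, 0.1361]
eef_rot: [[0.171, 0.985, -0.002], [0.985, -0.171, -0.001], [-0.001, -0.001, -1.0]]
contact_force: [-2.5, -2.7, -6.4]
finger_gap: 0.0151
```

send_rows(offset=[[0,0,0],[0,0,0],[0,0,0],[0,0,0],[0,0,0]], twist=[[0,0,0],[0,0,0],[0,0,0],[0,0,0],[0,0,0]])

```text
time: 15.8
ee_pos: [0.5211, 0.0145, 0.1361]
eef_rot: [[0.171, 0.985, -0.002], [0.985, -0.171, -0.001], [-0.001, -0.001, -1.0]]
contact_force: [-3.6, -2.5, -3.4]
finger_gap: 0.0153
```

send_rows(offset=[[0,0.0117,0.0014],[0,0.0114,0.003],[0,0.0109,0.0045],[0,0.0101,0.006],[0,0.0092,0.0073]], twist=[[0,0,0],[0,0,0],[0,0,0],[0,0,0],[0,0,0]])

```text
time: 16.3
ee_pos: [0.5746, 0.005, 0.1154]
eef_rot: [[0.171, 0.985, 0.0], [0.985, -0.171, -0.001], [-0.001, 0.0, -1.0]]
contact_force: [-5.8, -4.4, 5.3]
finger_gap: 0.0151
```

send_rows(offset=[[0,0.0081,0.0085],[0,0.0069,0.0095],[0,0.0055,0.0104],[0,0.004,0.011],[0,0.0024,0.0115]], twist=[[0,0,0],[0,0,0],[0,0,0],[0,0,0],[0,0,0]])

```text
time: 16.8
ee_pos: [0.6045, -0.0004, 0.0657]
eef_rot: [[0.171, 0.985, 0.009], [0.985, -0.171, -0.002], [-0.001, 0.009, -1.0]]
contact_force: [-1.2, -7.2, 8.0]
finger_gap: 0.0153
```

send_rows(offset=[[0,0,0.002],[0,0,0.002],[0,0,0],[0,0,0],[0,0,0]], twist=[[0,0,0],[0,0,0],[0,0,0],[0,0,0],[0,0,0]])

```text
time: 17.3
ee_pos: [0.6051, -0.0005, 0.0618]
eef_rot: [[0.171, 0.985, 0.01], [0.985, -0.171, -0.002], [-0.001, 0.011, -1.0]]
contact_force: [1.8, -6.5, 4.8]
finger_gap: 0.0154
```

Lever is back at grip height 0.059. I'll release, shut the fingers and press on top of it to confirm it's fully down.

send_rows(offset=[[0,0,0],[0,0,0],[0,0,0],[0,0,-0.02],[0,0,-0.03]], twist=[[0,0,0],[0,0,0],[0,0,0],[0,0,0],[0,0,0]], grip=0.0)

```text
time: 17.8
ee_pos: [0.5998, 0.0015, 0.1077]
eef_rot: [[0.171, 0.985, -0.004], [0.985, -0.171, 0.0], [-0.0, -0.004, -1.0]]
contact_force: [-0.3, -0.5, 0.8]
finger_gap: 0.0428
```

send_rows(offset=[[0,0,0],[0,0,0],[0,0,0],[0,0,0],[0,0,0]], twist=[[0,0,0],[0,0,0],[0,0,0],[0,0,0],[0,0,0]], grip=-1)

```text
time: 18.3
ee_pos: [0.6004, 0.0011, 0.1079]
eef_rot: [[0.171, 0.985, -0.002], [0.985, -0.171, -0.0], [-0.0, -0.002, -1.0]]
contact_force: [0.4, 0.7, 1.2]
finger_gap: 0.0002
```

send_rows(offset=[[0,0,0.007],[0,0,0.006],[0,0,0.004],[0,0,0.003],[0,0,0]], twist=[[0,0,0],[0,0,0],[0,0,0],[0,0,0],[0,0,0]])

```text
time: 18.8
ee_pos: [0.6014, 0.001, 0.0894]
eef_rot: [[0.171, 0.985, 0.001], [0.985, -0.171, -0.0], [0.0, 0.001, -1.0]]
contact_force: [0.0, 0.7, 3.1]
finger_gap: 0.0001
```

send_rows(offset=[[0,0,0.002],[0,0,0.001],[0,0,0.001],[0,0,0],[0,0,0]], twist=[[0,0,0],[0,0,0],[0,0,0],[0,0,0],[0,0,0]])

```text
time: 19.3
ee_pos: [0.6016, 0.0009, 0.0885]
eef_rot: [[0.171, 0.985, 0.003], [0.985, -0.171, -0.0], [0.0, 0.003, -1.0]]
contact_force: [-5.4, -0.1, 19.8]
finger_gap: -0.0001
```

send_rows(offset=[[0,0,0.001],[0,0,0.001],[0,0,0.001],[0,0,0],[0,0,0]], twist=[[0,0,0],[0,0,0],[0,0,0],[0,0,0],[0,0,0]])

```text
time: 19.8
ee_pos: [0.6018, 0.0009, 0.0879]
eef_rot: [[0.171, 0.985, 0.005], [0.985, -0.171, -0.0], [0.001, 0.005, -1.0]]
contact_force: [-9.9, -0.7, 34.0]
finger_gap: -0.0001
```

The lever hits a solid stop at 34 N at the shut height. Now I'll go above the sprayer cap.

send_rows(offset=[[0,0,-0.045],[0,0,-0.045],[0,0,-0.045],[-0.043,-0.0122,0],[-0.043,-0.0122,0]], twist=[[0,0,0],[0,0,0],[0,0,0],[0,0,0],[0,0,0]])

```text
time: 20.3
ee_pos: [0.5623, -0.0796, 0.2183]
eef_rot: [[0.168, 0.986, 0.003], [0.986, -0.168, -0.001], [-0.0, 0.003, -1.0]]
contact_force: [0.6, -0.2, -0.5]
finger_gap: -0.0002
```

send_rows(offset=[[-0.043,-0.0122,0],[-0.043,-0.0122,0],[-0.043,-0.0122,0],[-0.043,-0.0122,0],[-0.043,-0.0122,0]], twist=[[0,0,0],[0,0,0],[0,0,0],[0,0,0],[0,0,0]])

```text
time: 20.8
ee_pos: [0.4639, -0.2821, 0.2165]
eef_rot: [[0.171, 0.985, -0.001], [0.985, -0.171, 0.001], [0.001, -0.001, -1.0]]
contact_force: [0.6, -0.4, -0.3]
finger_gap: 0.0001
```

send_rows(offset=[[0,0,0],[0,0,0],[0,0,0],[0,0,0],[0,0,0]], twist=[[0,0,0],[0,0,0],[0,0,0],[0,0,0],[0,0,0]])

```text
time: 21.3
ee_pos: [0.4658, -0.2798, 0.2169]
eef_rot: [[0.169, 0.986, -0.0], [0.986, -0.169, 0.0], [0.0, -0.0, -1.0]]
contact_force: [0.2, -0.5, 0.0]
finger_gap: 0.0
```

Run:
```python
from h import *
c=manip.camera_info('wrist');a=manip.get_image('wrist')[:,:,::-1].copy()
cv2.imwrite('pics/w4.png',a);s=manip.state();print(s['ee_pos'],s['eef_rot'])
print('cap px',proj(c,(.4664,-.2809,.125)))
o=np.array([.5025,-.0708,0]);yc=np.array([.168,.986,0]);xc=np.array([.986,-.168,0])
print('nut',proj(c,o+[0,0,.115]),proj(c,o-.056*yc+[0,0,.115]),'lever',proj(c,o+.088*yc+.0842*xc+[0,0,.062]))
m=(a.min(2)>170).astype(np.uint8)
n,l,st,ce=cv2.connectedComponentsWithStats(m)
for i in range(1,n):
    if st[i,4]>600: print(st[i],ce[i],ray(c,ce[i],.125))
```

```text
[ 0.4657 -0.28    0.2169] [[ 0.1692  0.9856 -0.    ]
 [ 0.9856 -0.1692  0.0001]
 [ 0.     -0.     -1.    ]]
cap px [314.9799 253.1888]
nut [613.1475 247.8277] [534.7863 247.9607] lever [633.2201 310.3629]
[ 495   69   44   47 1304] [517.0391  89.4555] [ 0.3849 -0.1466  0.125 ]
[ 440   77   51   51 2082] [465.1066 101.2603] [ 0.3862 -0.1767  0.125 ]
[ 394  167  151  101 8138] [445.9254 218.7046] [ 0.4569 -0.1911  0.125 ]
[ 126  173   57   48 1780] [153.3669 196.7   ] [ 0.4098 -0.3773  0.125 ]
[   0  181   44   51 1121] [ 22.0285 206.1463] [ 0.4012 -0.4641  0.125 ]
[  85  189   51   42 1121] [108.3702 211.8974] [ 0.4145 -0.4099  0.125 ]
[ 38 212  42  29 709] [ 56.8209 228.6417] [ 0.4196 -0.4483  0.125 ]
[ 293  228   66   45 1885] [319.765  249.8233] [ 0.4645 -0.2772  0.125 ]
[ 567  238   73   42 1372] [606.9796 249.0714] [ 0.4973 -0.0836  0.125 ]
[ 380  281   50   41 1575] [404.8648 301.2717] [ 0.5144 -0.2233  0.125 ]
[429 291  45  37 980] [451.4408 308.6194] [ 0.5262 -0.1903  0.125 ]
[   1  397   59   60 1887] [ 32.8463 424.1955] [ 0.5787 -0.5415  0.125 ]
```

View pics/w4.png

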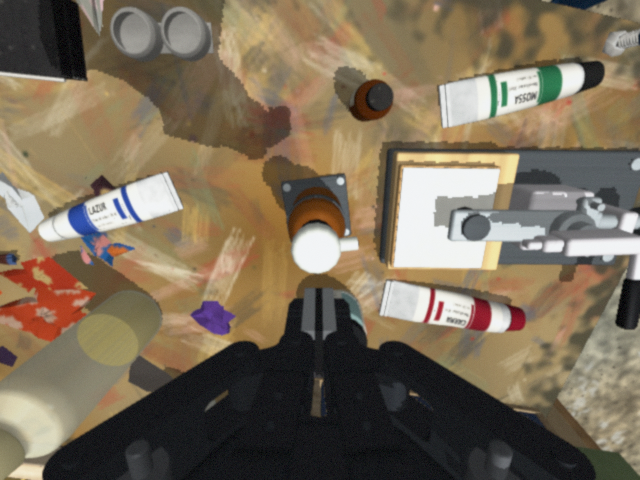

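The view shows the cap at (316,250) as predicted, the pointer along the strap with its tip at (523,244), and the lever down. I'll press the cap.

send_rows(offset=[[0,0,0.03],[0,0,0.03],[0,0,0.008],[0,0,0.004],[0,0,0.004]], twist=[[0,0,0],[0,0,0],[0,0,0],[0,0,0],[0,0,0]])

```text
time: 21.85
ee_pos: [0.4656, -0.2808, 0.142]
eef_rot: [[0.171, 0.985, 0.001], [0.985, -0.171, -0.0], [-0.0, 0.001, -1.0]]
contact_force: [-2.3, 2.8, 5.1]
finger_gap: 0.0
```

send_rows(offset=[[0,0,0.001],[0,0,0.001],[0,0,0],[0,0,0],[0,0,0]], twist=[[0,0,0],[0,0,0],[0,0,0],[0,0,0],[0,0,0]])

```text
time: 22.35
ee_pos: [0.4657, -0.2808, 0.1404]
eef_rot: [[0.171, 0.985, 0.002], [0.985, -0.171, -0.0], [-0.0, 0.002, -1.0]]
contact_force: [-2.1, 3.2, 5.5]
finger_gap: -0.0002
```

Press on until the force shows the bottom stop.

send_rows(offset=[[0,0,0.001],[0,0,0.001],[0,0,0.001],[0,0,0],[0,0,0]], twist=[[0,0,0],[0,0,0],[0,0,0],[0,0,0],[0,0,0]])

```text
time: 22.85
ee_pos: [0.4657, -0.2809, 0.1389]
eef_rot: [[0.171, 0.985, 0.002], [0.985, -0.171, -0.001], [-0.001, 0.003, -1.0]]
contact_force: [-5.1, 4.5, 14.4]
finger_gap: 0.0002
```

Bottomed out (14 N, more than the 6.5 N needed). I'll retract and check.

send_rows(offset=[[0,0,-0.01],[0,0,-0.02],[0,0,-0.03],[0,0,-0.03],[0,0,-0.03]], twist=[[0,0,0],[0,0,0],[0,0,0],[0,0,0],[0,0,0]])

```text
time: 23.35
ee_pos: [0.4658, -0.2814, 0.258]
eef_rot: [[0.171, 0.985, 0.003], [0.985, -0.171, -0.002], [-0.002, 0.003, -1.0]]
contact_force: [0.1, 0.4, -0.4]
finger_gap: -0.0002
```

send_rows(offset=[[0,-0.03,0],[0,-0.03,0],[0,-0.03,0],[0,-0.02,0],[0,0,0]], twist=[[0,0,0],[0,0,0],[0,0,0],[0,0,0],[0,0,0]])

```text
time: 23.85
ee_pos: [0.3554, -0.262, 0.257]
eef_rot: [[0.172, 0.985, 0.002], [0.985, -0.172, -0.002], [-0.002, 0.002, -1.0]]
contact_force: [0.8, 0.0, -0.3]
finger_gap: -0.0
```

Run:
```python
from h import *
a=manip.get_image('side')[:,:,::-1];s=manip.state();print(s['time'],s['ee_pos'],s['contact_force'])
cv2.imwrite('pics/s3.png',cv2.resize(a[100:300,220:470],None,fx=3,fy=3,interpolation=cv2.INTER_CUBIC))
```

```text
23.9 [ 0.3569 -0.2626  0.257 ] [0.3396 0.1309 0.9431]
```

View pics/s3.png

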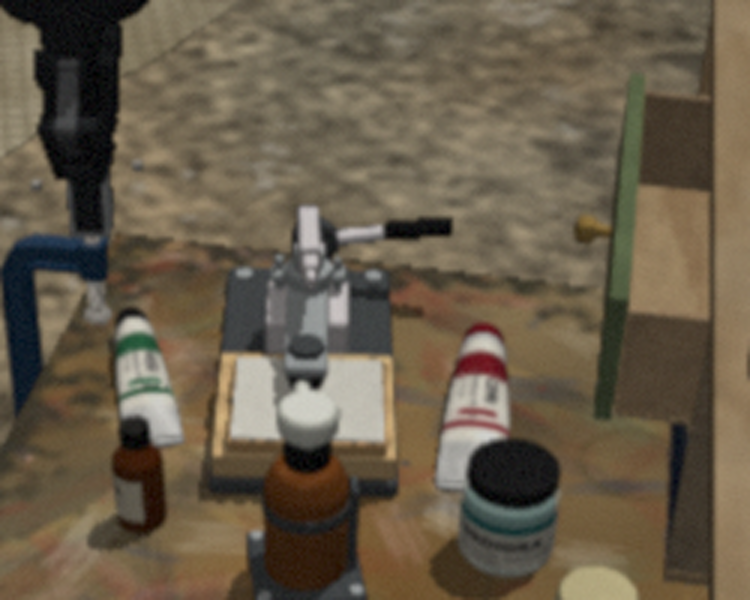

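The lever is down at (420,228), the pointer faces out over the strap, the cap is up at (308,415), the panel and its neighbours are in place, and the robot is clear. I'm handing in the job.

```bash
python3 -c "
from plant import manip
print(manip.close_job())"
```

```text
the job is handed in; nothing more can be done
None
```

I handed the job in at about 24 s with every step done in order; `close_job` gave no verdict, and two of the judged values I could only check indirectly.

- **Lever open:** I swung it to about 1.38 rad, measured in two views. That passes the 1.3 rad limit, but with only about 0.08 rad to spare.
- **Nut:** I turned it about 2.15 rad clockwise. The wrist view showed the pointer along the strap to about 0.05 rad.
- **Lever shut:** I swung it back down, then pressed on top of it until it met a solid stop at 34 N. Its height matched the shut position.
- **Cap:** I pressed it about 8 mm until the force rose to 14 N at the bottom stop, then let it go.

The last side picture showed the lever down, the pointer over the panel, the cap up, and the panel and the objects round the clamp that it showed in place, with the gripper clear of them. It did not show the dipper, the blue tube or all of the oil bottle.

I did not measure the pad force on the panel. I infer it is above 6 N because the nut is set and the lever is fully shut. I judged that the panel had not moved by eye only. No check failed or disagreed.

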